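Crank the case vise shut on a watch

TASK

Clamp the loose watch in the case vise: fit the big loose crank fully down onto the vise's square shaft end without forcing it (press only lightly and feel for the flats), then wind it clockwise by its knob until the sprung pad holds the watch in the V jaw with its springs pressed in about half-way (about 4.5 mm), never right in. Leave the crank on the shaft, let go, and leave everything else on the bench where it is.

Things in the scene. Friction and masses are not known exactly. Their poses are not given: they have to be found in the camera images.
- vise: case vise screwed to the bench (fixed). Origin: on the axis of its upright shaft, at bench level; +x runs along the bed to the jaws, z up. At the origin a grey gearbox 64 x 64 mm, 57 mm high; elsewhere nothing is higher than 55 mm. Base 86 mm wide, x = -37 to 225 mm. Turning the shaft clockwise seen from above drives carriage and pad along +x, 28 mm a turn: about two turns to touch the watch.
- collar (a point): centre of the top of the round steel collar (40 mm across) on the gearbox, on the shaft axis, 62 mm above the bench; the fitted crank rests on it. From it stands a steel square 14 x 14 mm, 14 mm long. The square may stand at any angle about its axis (not measured; alike every quarter turn): feel for it by turning the crank under a light press of some 5 N.
- shaft_end (a point): centre of the top of the shaft, 82 mm above the bench: above the square stands a round pilot, 9 mm across, 6 mm long, which ends here. Axes as the vise's (they do not turn with the shaft). The shaft resists with 0.30 Nm all the way (4.6 N at the crank's knob) and stays where it is left. Only the crank moves it; do not shove the jaws.
- v_jaw (a point): where the centre of the watch's underside lies when it is fully home in the fixed black V jaw: x = 147 mm, y = 0 of the vise, on the steel bed 28 mm above the bench. Axes as the vise's.
- pad: sprung black pad of the moving jaw, 50 wide, 17 high, 6 mm thick. Origin: middle of the lower edge of its face to the watch; +x as the vise's. Once it holds the watch in the V it stops and the carriage comes on behind it, 4.46 mm per rad of crank, against springs of 8 N/mm, solid at 9 mm. Half-way (4.5 mm, 36 N) adds 2.5 N at the crank's knob. A hold from 2 to 7.5 mm is good.
- watch: round steel watch case without strap, 40 mm across, 12 mm thick, lying loose on the vise's bed 2 to 8 mm short of its place in the V jaw. Origin: centre of its underside. The pad pushes it home; the robot need not touch it.
- crank: the bigger of two loose steel cranks lying on the bench, under 0.25 kg, most of it in the hub. Origin: centre of its hub, half-way up. Hub 28 x 28 mm, 34 mm high; square hole of 15.2 mm right through along z, flats parallel to x and y like the hub's sides. Arm along +x, 16 mm wide, 10 mm thick, undersides level. Fully fitted, the origin is 79 mm above the bench, on the shaft axis. It slips on if within about 0.09 rad.
- crank_knob (a point): centre (half-way up) of the crank's upright black knob: 18 mm across, 42 mm high, from 11 to 53 mm above the crank's underside; it spins freely on its pin. This point lies 65 mm along the crank's +x and 15 mm above its origin; axes as the crank's.
- small_crank: a smaller loose crank (hub 20 mm square, hole 8 mm, knob at 42 mm, 14 mm across) that does not fit; leave it. Origin: centre of its hub, half-way up, arm along +x.
- screwdriver: screwdriver 150 mm long lying on the bench, leave it
- loupe: black eye loupe, 34 mm across, 30 mm high, leave it
- parts_cup: small glass bowl 60 mm across, leave it
- cleaner: aluminium bottle 44 mm across, 100 mm high, leave it
- bracelet_watch: steel watch on its bracelet, lying flat, 150 mm long, leave it
Mind the look-alikes: they are no part of the job. Leave any pink or turquoise look-alike of the crank alone.

How it is judged:
On the way, in this order (a step that is already met when the one before it is completed fails the run):
1. the crank is fully down on the square shaft (z of crank in the frame of vise below 0.082 m and horizontal distance between crank and shaft_end below 0.004 m and angle between crank's own z axis and vertical below 0.1 rad), for 0.2 s.
2. wound until the pad holds the watch (all of step 1 and contact force between pad and watch between 14 and 62 N), for 0.2 s.
At the end, for the whole second after the job is handed in: Crank fully down on the shaft (origin under 82 mm above the bench, within 4 mm of its axis, upright to 0.1 rad), released, at rest; pad pressing the watch with 14 to 62 N (springs in about 2 to 7.5 mm); watch at rest, flat to 0.12 rad, in the V jaw (centre past x = 144 mm of the vise) (all of step 2 and x of watch in the frame of vise above 0.144 m and angle between watch's own z axis and vertical below 0.12 rad and linear speed of watch below 0.01 m/s and linear speed of crank below 0.02 m/s); the robot touches nothing.
It fails at once if the crank is forced onto the shaft: more than 50 N on the vise before it is down to within 4 mm of its seat (contact force between crank and vise above 50 N and z of crank in the frame of vise above 0.083 m).
It fails at once if the pad is pressed right in (more than 68 N on the watch) (contact force between pad and watch above 68 N).
It fails at once if the robot's fingers push on the vise itself with more than 20 N (contact force between the fingers and vise above 20 N).
It fails at once if another thing on the bench is moved by more than 20 mm (distance of any of small_crank, screwdriver, loupe, parts_cup, cleaner, bracelet_watch from where it was at the start of the episode above 0.02 m).
It also fails if it takes over 72 s, if anything falls off the work surface, if the arm or the gripper's body presses on something with over 40 N, if the wrist force passes 120 N, or if a joint passes its speed limit or range.

ROBOT

A 7-joint arm with a two-finger parallel gripper is mounted at the origin on the work surface. World frame = base frame: x ahead of the robot, y to its left, z up, the work surface at z = 0. Lengths are in m, angles in rad, forces in N, time in s.
With the tool pointing down it reaches from about 0.4 to 0.875 m from the base axis. Payload 19.3 kg.
Tool frame: the origin (TCP) lies midway between the tips of the shut fingers; the grasp point (between the pads) lies 19 mm behind it; z points along the fingers, y is the direction in which the jaws open and shut (so a half turn about z gives the same grasp; the last joint's range is limited). The gripper opens to 85 mm and grips with 20 to 120 N. Pads are 22 mm wide; open, the fingers measure 114 mm over their backs; the gripper's body (76 mm by 85 mm) begins 54 mm behind the grasp point. The pads swing forward as they close: fully open they stand 13 mm farther back than shut.
Start: joints at [-1.206, 0.521, -0.036, 1.599, 0.021, 1.021, -0.113], TCP at [0.263, 0.567, 0.231] pointing down, gripper open.
Joint ranges: [-2.91, 2.91], [-0.3, 2.13], [-1.5, 1.42], [0.17, 2.43], [-1.26, 4.41], [0.16, 1.93], [-2.52, 2.52]. Speed limits (rad/s): [1.89, 1.89, 2.39, 2.39, 3.01, 3.01, 3.01].

INTERFACE

Orientations are given as [roll, pitch, yaw] about the fixed x, y, z axes, in that order (R = Rz(yaw) Ry(pitch) Rx(roll)).
In Python, from workcell import telemetry, cams, workorder gives the robot as it stands. The module is installed in compiled form; this text tells all that it offers.
- The arm moves only by the tool apply_moves, never from a script. Its argument "steps" is a list of rows, each a list of 4 numbers: the shift along the tool's x, y, z in cm, then the turn about the tool's z in rad. A call has exactly 10 rows; each row is the pose to reach, as a shift and turn from the pose commanded when the call began, along the tool's axes at that moment; what a row does not reach only later rows make up. A row lasts 1/12 s, in which the tool goes at most 41.7 mm and 7.16 degrees, less where a joint would pass 70% of its speed; a pose out of reach is approached as far as the arm can. A call with a gripper value outside its range is refused whole. "claw" is the closure, from 0 (fully open) to 1 (shut), set as the call begins (left out, the last holds). The fingers move at their own pace and stop on an object; "force" is the grip in N (left out, the last holds). Time passes only in rows, so rows that repeat a pose let the fingers close, or fill a call up. It gives the time, the measured TCP pose, the force and the opening at its end, in the units of the state.
- telemetry.observe(): the state, without advancing time (a new reading comes with each control period).
- cams.grab_frame(name): name is "side" or "top" or "wrist"; returns a dict with "color" (480x640x3 uint8, red, green, blue), "mtx" (3x3 intrinsics, pixels), "eye" and "orientation" of the camera in the world; the wrist camera has in their place "T_tool_cam" (4x4, takes a point from camera to tool coordinates, whose origin is the TCP and whose axes are the flange's). Camera axes: x right, y down, z forward; pixel columns grow to the right and rows downward; lengths in m; the calibration is good to about 2 mm. A picture is of the moment at which its call begins: read the wrist's pose just before it. There is no depth.
- workorder.job_done(): hands the job in, once; it reports no verdict.
Trained networks look in the newest picture that a camera, given by its name, has taken for a name from the list of things; names that differ only in an ending like _2 or _b are one class to them, and where a whole thing is asked for, a point or a joint stands for the part that bears it (a point fixed in the world has none). Each returns a list of dicts, best first, with "score" (0 to 1); they miss things now and then, are a little off and sometimes report something else, mostly with a low value. They report only what shows in the picture. A call takes as long as a camera call. They do not tell look-alikes from the thing itself.
- cams.find_in(camera, name): "box" ([left, top, width, height] in pixels, round what is visible of it).
- cams.pinpoint(camera, name): "uv" ([column, row] in pixels: a listed point, or the origin of a listed thing).
The state is a dict: "clock": time; "qpos": joint angles; "qd": joint speeds; "joint_efforts": joint torques, N m; "position": TCP position; "tool_rot": TCP orientation; "force": force on the tool from outside, world axes, zero at the start; "moment": the same for the moment, N m; "grip_width": finger opening in m.
Only numpy, scipy, OpenCV 4.12 (cv2) and the standard library are available. Lean on these libraries where they do the work, as an engineer would, in place of code of your own. Each camera call takes 0.05 s, during which the arm holds its last target. There are 200 camera calls.

## Working session

There is one attempt and no reset: what is moved stays moved. The work goes in short steps, Python scripts to look and compute and a tool call to move; the robot and the scene stay as the last step left them, time stands still between calls to the robot, and variables do not carry over. Pictures are saved under pics/ and viewed, about 8 in all and at most 12, crops included, and the job is handed in when it is done.

Besides the shell and the picture viewer there is one more tool, called after "Emit:" as name(argument=value, ...) on one line, values as JSON. apply_moves: Moves the arm, as the interface text tells. Its arguments: {"type":"object","properties":{"steps":{"type":"array"},"claw":{"type":"number"},"force":{"type":"number"}},"required":["steps"]}

```bash
mkdir -p pics; cat > h.py <<'E'
import numpy as np, cv2
from scipy.spatial.transform import Rotation as R
from workcell import telemetry, cams, workorder
def rot(o):
    o=np.array(o,float)
    if o.shape==(3,3): return o
    return R.from_euler('xyz',o).as_matrix() if o.size==3 else R.from_quat(o).as_matrix()
def cam(name):
    s=telemetry.observe(); f=cams.grab_frame(name)
    if name=='wrist':
        T=np.array(f['T_tool_cam']); Rt=rot(s['tool_rot'])
        return f['color'],np.array(f['mtx']),Rt@T[:3,3]+np.array(s['position']),Rt@T[:3,:3]
    return f['color'],np.array(f['mtx']),np.array(f['eye']),rot(f['orientation'])
def ray(c,uv,z):
    d=c[3]@np.linalg.inv(c[1])@np.array([uv[0],uv[1],1.]); return c[2]+d*(z-c[2][2])/d[2]
def proj(c,p):
    q=c[1]@(c[3].T@(np.array(p)-c[2])); return q[:2]/q[2]
def save(img,n): cv2.imwrite('pics/'+n,cv2.cvtColor(img,cv2.COLOR_RGB2BGR))
E
python3 - <<'E'
from h import *
np.set_printoptions(precision=4,suppress=True)
s=telemetry.observe(); print({k:np.round(v,3) for k,v in s.items()})
for n in ('top','side'):
    f=cams.grab_frame(n); print(n,f['eye'],f['orientation'],f['mtx'])
    c=cam(n); save(c[0],n+'0.png')
    for k,z in dict(shaft_end=.082,collar=.062,v_jaw=.028,pad=.028,watch=.028,crank=.017,crank_knob=.032,small_crank=.014,cleaner=0.05).items():
        for d in cams.pinpoint(n,k)[:3]: print(n,k,round(d['score'],2),np.round(d['uv'],1),ray(c,d['uv'],z)[:2])
E
```

```text
{'clock': np.float64(0.0), 'qpos': array([-1.206,  0.522, -0.036,  1.6  ,  0.021,  1.021, -0.113]), 'qd': array([ 0.001, -0.002,  0.001, -0.001,  0.001,  0.001,  0.002]), 'joint_efforts': array([ -0.   , -92.712,   1.98 , -36.994,   0.018,   0.008,   0.   ]), 'position': array([0.263, 0.567, 0.231]), 'tool_rot': array([-3.14 ,  0.   ,  2.707]), 'force': array([0.171, 0.08 , 0.121]), 'moment': array([-0.004, -0.002,  0.027]), 'grip_width': np.float64(0.085)}
top [0.4962 0.0004 1.1792] [-3.0912  0.0033 -1.5856] [[438.0517   0.     319.2858]
 [  0.     438.0517 235.5508]
 [  0.       0.       1.    ]]
top shaft_end 0.65 [318.6 224.3] [0.5799 0.0045]
top collar 0.95 [319.8 230.1] [0.5666 0.0017]
top v_jaw 0.59 [317.8 281.9] [0.433 0.009]
top pad 0.53 [319.8 254.2] [0.5053 0.0027]
top watch 0.58 [316.6 282.7] [0.4309 0.0122]
top crank 0.78 [453.4 254. ] [ 0.5007 -0.351 ]
top crank 0.65 [437.7 298. ] [ 0.3855 -0.3062]
top crank 0.53 [430.5 228.3] [ 0.5698 -0.2923]
top crank_knob 0.88 [460.9 291.2] [ 0.4036 -0.3631]
top crank_knob 0.87 [427.9 202.4] [ 0.6372 -0.2836]
top crank_knob 0.78 [42
[... 406 characters left out ...]
[0.5747 0.0081]
side collar 0.29 [311.8 140.5] [0.6601 0.3178]
side v_jaw 0.78 [258.2 280.3] [0.4263 0.0073]
side pad 0.63 [294.2 269.8] [0.499  0.0049]
side watch 0.57 [258.6 282.8] [0.4252 0.0014]
side watch 0.52 [215.1 194.1] [0.4107 0.267 ]
side crank 0.85 [295.1 449.2] [ 0.3811 -0.3155]
side crank 0.75 [401.3 392.1] [ 0.5774 -0.2939]
side crank 0.58 [374.5 443.5] [ 0.499  -0.3538]
side crank_knob 0.9 [355.4 402.4] [ 0.4959 -0.2873]
side crank_knob 0.82 [325.6 471.5] [ 0.4104 -0.3683]
side crank_knob 0.71 [430.6 366.2] [ 0.64   -0.2768]
side small_crank 0.63 [341.2 358.8] [ 0.5102 -0.1987]
side small_crank 0.42 [293.  267.5] [0.502  0.0214]
side cleaner 0.89 [309.5 139.8] [0.6613 0.3361]
```

View pics/top0.png

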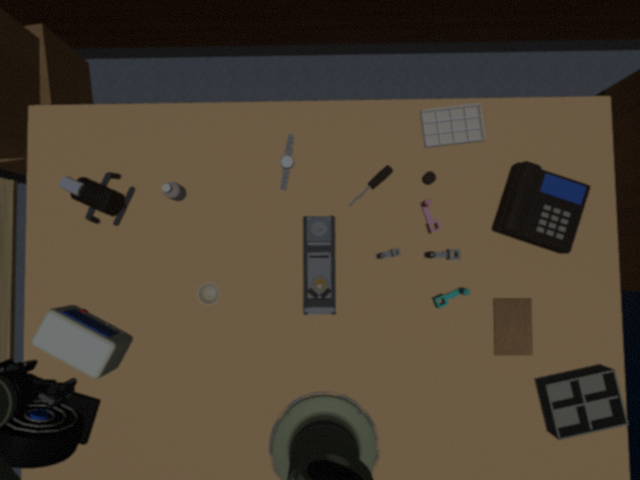

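View pics/side0.png

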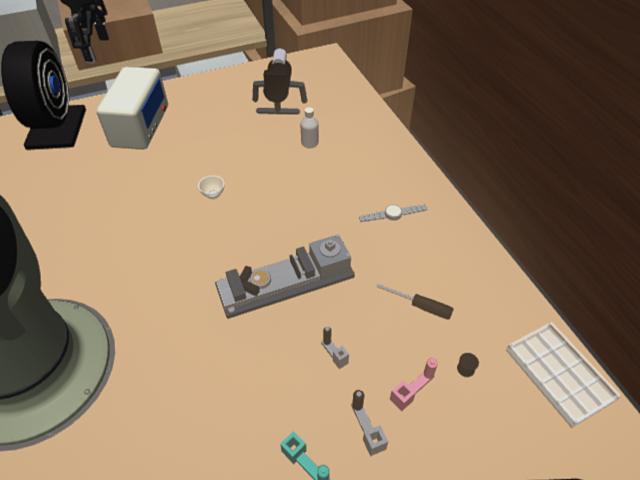

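The vise's shaft is at about px (319,229) in the top picture, with its jaw end towards the robot. The steel crank lies with its hub at (455,254) and knob at (430,252). The pink (430,215) and teal (450,297) cranks are the look-alikes. I'm moving over the steel one.

Emit:
apply_moves(steps=[[-3.5,-2.4,0,0],[-7,-4.8,0,0],[-10.5,-7.2,0,0],[-14,-9.6,0,0],[-17.5,-12,0,0],[-21,-14.4,0,0],[-24.5,-16.8,0,0],[-28,-19.2,0,0],[-31.5,-21.6,0,0],[-35,-24,0,0]], claw=0.2)

```text
clock: 1.93
position: [0.4764, 0.2065, 0.2316]
tool_rot: [3.141, 0.0, 2.707]
force: [1.0, 0.9, 0.2]
grip_width: 0.0681
```

Emit:
apply_moves(steps=[[-1.7,-3.3,0,0.11],[-3.4,-6.6,0,0.23],[-5.1,-9.9,0,0.34],[-6.8,-13.2,0,0.45],[-8.5,-16.5,0,0.57],[-10.2,-19.8,0,0.68],[-11.9,-23.1,0,0.8],[-13.6,-26.4,0,0.91],[-15.3,-29.7,0,1.02],[-17,-33,0,1.136]])

```text
clock: 2.77
position: [0.4907, -0.1643, 0.2316]
tool_rot: [3.141, -0.0, 1.566]
force: [1.2, 0.6, 1.0]
grip_width: 0.0678
```

Emit:
apply_moves(steps=[[-3,0.2,0,0],[-6,0.4,0,0],[-9,0.6,0,0],[-12,0.8,0,0],[-15,0.9,0,0],[-17,0.9,0,0],[-17,0.9,0,0],[-17,0.9,0,0],[-17,0.9,0,0],[-17,0.9,0,0]])

```text
clock: 3.6
position: [0.5002, -0.3314, 0.2313]
tool_rot: [3.141, -0.001, 1.572]
force: [0.2, -0.7, -1.1]
grip_width: 0.0684
```

```bash
python3 - <<'E'
from h import *
np.set_printoptions(precision=4,suppress=True)
s=telemetry.observe(); print(s['position'],s['tool_rot'],s['qpos'])
c=cam('wrist'); save(c[0],'w1.png'); print(c[2],c[3])
for k,z in dict(crank=.017,crank_knob=.032).items():
    for d in cams.pinpoint('wrist',k)[:3]: print(k,round(d['score'],2),np.round(d['uv'],1),ray(c,d['uv'],z)[:2])
E
```

```text
[ 0.5002 -0.3314  0.2313] [ 3.1415 -0.0005  1.5721] [ 0.1877  0.5175  0.437   1.686  -0.253   0.9945  0.7146]
[ 0.4991 -0.265   0.3733] [[ 1.      0.0016  0.0005]
 [ 0.0017 -0.9654 -0.2609]
 [ 0.0001  0.261  -0.9654]]
crank 0.92 [405.3 164.9] [ 0.5769 -0.2988]
crank 0.82 [319.  216.7] [ 0.4982 -0.3474]
crank 0.67 [190.1 176.6] [ 0.3795 -0.3098]
crank_knob 0.91 [481.1 144.2] [ 0.638  -0.2796]
crank_knob 0.67 [216.3 243.3] [ 0.4035 -0.3693]
crank_knob 0.65 [321.8 148.2] [ 0.5006 -0.2832]
```

View pics/w1.png

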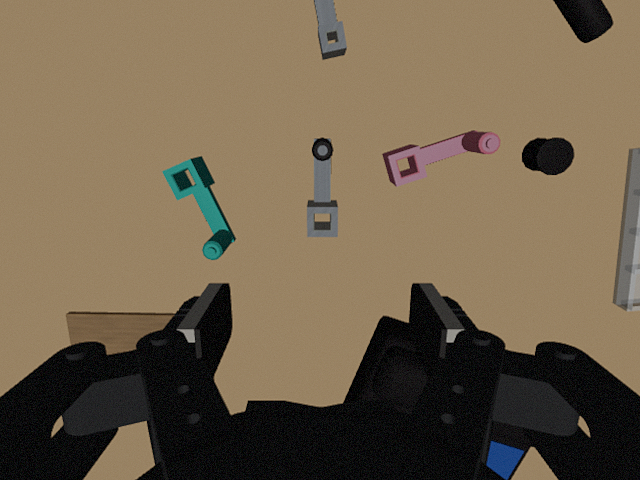

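Steel crank: hub at about (322,219), knob at (322,150), arm parallel to tool x. I'll enlarge the hub for a precise centre.

```bash
python3 - <<'E'
from h import *
np.set_printoptions(precision=4,suppress=True)
c=cam('wrist'); im=c[0][125:250,270:375]
save(cv2.resize(im,None,fx=6,fy=4.8,interpolation=cv2.INTER_CUBIC)[:600],'w1c.png')
for p in [(307,208),(338,208),(307,237),(338,237),(322.5,222)]: print(p,ray(c,p,.034))
for x0,y0 in [(.499,-.348),(.5,-.350)]:
  for dx,dy in [(-.014,-.014),(.014,-.014),(.014,.014),(-.014,.014)]: print(proj(c,(x0+dx,y0+dy,.034)))
print(proj(c,(.4995,-.283,.053)))
E
```

```text
(307, 208) [ 0.4875 -0.3359  0.034 ]
(338, 208) [ 0.5153 -0.3359  0.034 ]
(307, 237) [ 0.4873 -0.363   0.034 ]
(338, 237) [ 0.5156 -0.3629  0.034 ]
(322.5, 222) [ 0.5014 -0.3488  0.034 ]
[304.4599 235.9889]
[335.122  236.0327]
[335.4869 205.9202]
[304.1759 205.8739]
[305.5733 238.0938]
[336.1899 238.1374]
[336.5768 208.115 ]
[305.3132 208.0689]
[320.5155 148.8937]
```

View pics/w1c.png

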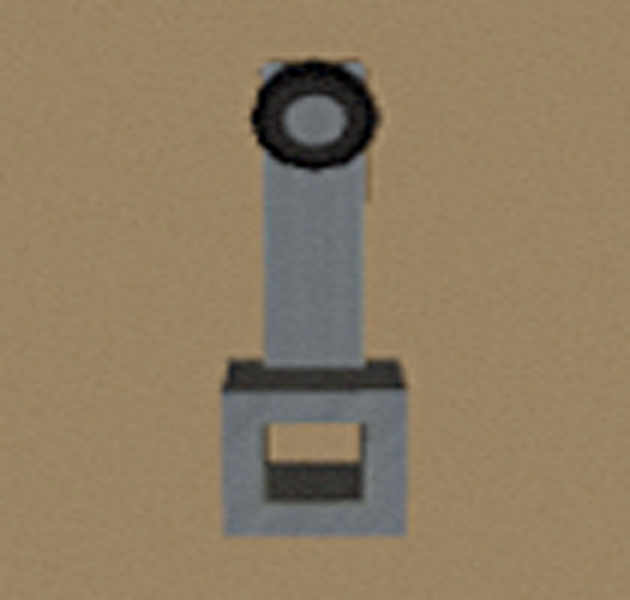

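Emit:
apply_moves(steps=[[-0.8,0.1,3,0],[-1.7,0.1,6,0],[-1.7,0.1,9,0],[-1.7,0.1,12,0],[-1.7,0.1,15,0],[-1.7,0.1,18,0],[-1.7,0.1,20,0],[-1.7,0.1,21.5,0],[-1.7,0.1,22.1,0],[-1.7,0.1,22.1,0]])

```text
clock: 4.63
position: [0.5004, -0.349, 0.0092]
tool_rot: [-3.14, -0.001, 1.571]
force: [0.0, -1.0, 0.5]
grip_width: 0.0683
```

Emit:
apply_moves(steps=[[0,0,0,0],[0,0,0,0],[0,0,0,0],[0,0,0,0],[0,0,0,0],[0,0,0,0],[0,0,0,0],[0,0,0,0],[0,0,0,0],[0,0,0,0]], claw=1, force=50)

```text
clock: 5.47
position: [0.5014, -0.3498, 0.0116]
tool_rot: [3.14, 0.001, 1.571]
force: [-1.7, 1.3, 9.0]
grip_width: 0.027
```

Emit:
apply_moves(steps=[[0,0,-3,0],[0,0,-6,0],[0,0,-9,0],[0,0,-12,0],[0,0,-15,0],[0,0,-18,0],[0,0,-21,0],[0,0,-24,0],[0,0,-27,0],[0,0,-27,0]])

```text
clock: 6.3
position: [0.5021, -0.3509, 0.2865]
tool_rot: [3.134, 0.004, 1.57]
force: [0.3, -0.5, -2.2]
grip_width: 0.0271
```

Emit:
apply_moves(steps=[[4,0.2,0,0],[8,0.4,0,0],[12,0.6,0,0],[16,0.8,0,0],[20,1,0,0],[24,1.2,0,0],[27.5,1.6,0,0],[30,2,0,0],[31,2,0,0],[31,2,0,0]])

```text
clock: 7.13
position: [0.5208, -0.0368, 0.2803]
tool_rot: [3.142, -0.001, 1.575]
force: [-0.3, 0.0, -1.0]
grip_width: 0.0274
```

```bash
python3 - <<'E'
from h import *
np.set_printoptions(precision=4,suppress=True)
s=telemetry.observe(); print(s['position'],s['tool_rot'],s['qpos'],s['force'],s['moment'],s['grip_width'])
c=cam('wrist'); save(c[0],'w2.png')
for k,z in dict(shaft_end=.082,collar=.062,crank=.267,crank_knob=.282,v_jaw=.028,pad=.028,watch=.028).items():
    for d in cams.pinpoint('wrist',k)[:2]: print(k,round(d['score'],2),np.round(d['uv'],1),ray(c,d['uv'],z)[:2])
E
```

```text
[ 0.5208 -0.0368  0.2803] [ 3.1416 -0.0009  1.5746] [-0.3568  0.3229  0.4056  1.8255 -0.1482  1.0228  0.1113] [-0.3358  0.0084 -0.9874] [-0.0543 -0.0113 -0.0102] 0.027376054422778608
shaft_end 0.94 [382.4 156.9] [0.5737 0.0044]
collar 0.79 [376.5 156.9] [0.5714 0.0029]
crank 0.86 [318.3 300.7] [ 0.5191 -0.044 ]
crank 0.82 [367.8 400.8] [ 0.5426 -0.0954]
crank_knob 0.93 [318.8 127.4] [0.5191 0.0293]
v_jaw 0.59 [377.1 155.6] [0.5769 0.0016]
pad 0.38 [296.7 149.5] [0.4962 0.0073]
```

View pics/w2.png

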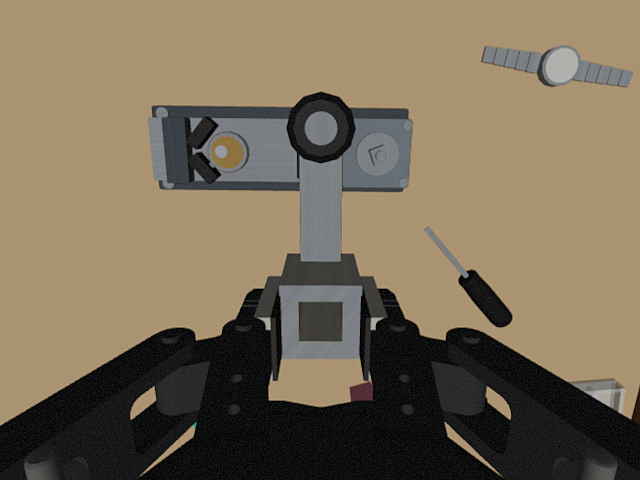

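Vise: shaft at about (380,155), watch (228,151). Held crank: hub top (321,321), knob (320,128). I'll enlarge the shaft to judge its angle.

```bash
python3 - <<'E'
from h import *
np.set_printoptions(precision=4,suppress=True)
s=telemetry.observe();c=cam('wrist'); im=c[0][120:190,340:420]
save(cv2.resize(im,None,fx=7.5,fy=7.5,interpolation=cv2.INTER_CUBIC),'w2c.png')
p=np.array(s['position']);print(p)
for uv,z in [((321,321.5),p[2]+.0224),((320.5,127.5),p[2]+.0414)]: print(ray(c,uv,z)-p)
for x,y in [(.574,.0044),(.573,.003)]:
  print(proj(c,(x,y,.082)),proj(c,(x,y,.062)),[proj(c,(x+.02*a,y+.02*b,.062)) for a,b in [(1,0),(-1,0),(0,1),(0,-1)]])
E
```

```text
[ 0.5208 -0.0404  0.2803]
[-0.0006  0.002   0.0224]
[-0.0008  0.0662  0.0414]
[382.7695 152.1383] [379.3514 150.7157] [array([401.2241, 150.6943]), array([357.4793, 150.7372]), array([380.2188, 128.0849]), array([378.5093, 172.6865])]
[381.547 153.787] [378.1992 152.2759] [array([400.0492, 152.2545]), array([356.3497, 152.2973]), array([379.0483, 129.6923]), array([377.3747, 174.2015])]
```

View pics/w2c.png

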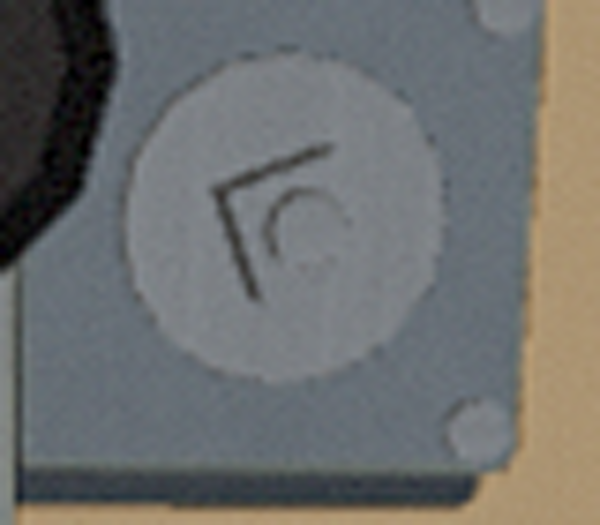

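The square's dark sides run at about 20° counter-clockwise from the crank's present flats (corner (215,188), ends (332,147) and (257,298) in the crop). I'm turning the crank −0.345 rad and going just above the pilot.

Emit:
apply_moves(steps=[[0.9,1.1,1,-0.05],[1.8,2.2,3,-0.1],[2.7,3.3,6,-0.15],[3.6,4.4,9,-0.25],[4.5,5.3,12,-0.345],[4.5,5.3,15,-0.345],[4.5,5.3,17,-0.345],[4.5,5.3,18,-0.345],[4.5,5.3,18,-0.345],[4.5,5.3,18,-0.345]])

```text
clock: 8.42
position: [0.5741, 0.0051, 0.1009]
tool_rot: [3.142, 0.0, 1.915]
force: [-0.2, 0.2, -1.2]
grip_width: 0.027
```

Emit:
apply_moves(steps=[[0,0,0,0],[0,0,0,0],[0,0,0,0],[0,0,0,0],[0,0,0,0],[0,0,0,0],[0,0,0,0],[0,0,0,0],[0,0,0,0],[0,0,0,0]])

```text
clock: 9.25
position: [0.5738, 0.0054, 0.1003]
tool_rot: [-3.142, 0.0, 1.916]
force: [-0.6, 0.3, -2.1]
grip_width: 0.0268
```

```bash
python3 - <<'E'
from h import *
np.set_printoptions(precision=4,suppress=True)
for i in range(3):
    cams.grab_frame('side') ; s=telemetry.observe(); print(s['position'],s['tool_rot'],s['force'],s['moment'])
E
```

```text
[0.5738 0.0054 0.1002] [-3.1415  0.      1.9157] [-0.2809  0.0399 -1.074 ] [-0.0584  0.0187 -0.0833]
[0.5738 0.0054 0.1003] [-3.1415  0.      1.9157] [-0.7085  0.2414 -2.1685] [-0.0323  0.0263 -0.0082]
[0.5738 0.0054 0.1003] [-3.1415 -0.      1.9158] [ 1.3688  0.0825 -1.1176] [ 0.0417 -0.0054 -0.0171]
```

Emit:
apply_moves(steps=[[-0.08,-0.03,0.2,0],[-0.08,-0.03,0.4,0],[-0.08,-0.03,0.6,0],[-0.08,-0.03,0.8,0],[-0.08,-0.03,1.0,0],[-0.08,-0.03,1.1,0],[-0.08,-0.03,1.2,0],[-0.08,-0.03,1.3,0],[-0.08,-0.03,1.4,0],[-0.08,-0.03,1.4,0]])

```text
clock: 10.23
position: [0.5738, 0.0046, 0.0862]
tool_rot: [-3.142, 0.0, 1.916]
force: [0.2, 0.1, -1.1]
grip_width: 0.0267
```

Emit:
apply_moves(steps=[[0,0,0.05,0],[0,0,0.1,0],[0,0,0.15,0],[0,0,0.2,0],[0,0,0.25,0],[0,0,0.3,0],[0,0,0.3,0],[0,0,0.3,0],[0,0,0.3,0],[0,0,0.3,0]])

```text
clock: 11.07
position: [0.5738, 0.0046, 0.0833]
tool_rot: [-3.142, 0.0, 1.916]
force: [0.0, -0.5, -1.7]
grip_width: 0.027
```

Apparently already over the flats with no contact. I'll continue gently.

Emit:
apply_moves(steps=[[0,0,0.05,0],[0,0,0.1,0],[0,0,0.15,0],[0,0,0.2,0],[0,0,0.25,0],[0,0,0.3,0],[0,0,0.35,0],[0,0,0.4,0],[0,0,0.4,0],[0,0,0.4,0]])

```text
clock: 11.9
position: [0.5738, 0.0046, 0.0793]
tool_rot: [-3.141, -0.0, 1.916]
force: [0.7, -0.0, -1.3]
grip_width: 0.0272
```

Emit:
apply_moves(steps=[[0,0,0.06,0],[0,0,0.12,0],[0,0,0.18,0],[0,0,0.24,0],[0,0,0.3,0],[0,0,0.36,0],[0,0,0.42,0],[0,0,0.48,0],[0,0,0.54,0],[0,0,0.54,0]])

```text
clock: 12.73
position: [0.5738, 0.0046, 0.0738]
tool_rot: [-3.141, -0.0, 1.916]
force: [-0.0, -1.2, -1.3]
grip_width: 0.0273
```

Emit:
apply_moves(steps=[[0,0,0.03,0],[0,0,0.06,0],[0,0,0.09,0],[0,0,0.12,0],[0,0,0.15,0],[0,0,0.18,0],[0,0,0.2,0],[0,0,0.2,0],[0,0,0.2,0],[0,0,0.2,0]])

```text
clock: 13.57
position: [0.5739, 0.0046, 0.0735]
tool_rot: [3.141, -0.0, 1.916]
force: [-10.7, 1.3, 32.9]
grip_width: 0.0271
```

Crank seated (TCP 0.0735, force jumped to 33 N only at the collar). I'm relieving the press, opening, and sliding along the arm to the knob.

Emit:
apply_moves(steps=[[0,0,-0.2,0],[0,0,-0.2,0],[0,0,-0.2,0],[0,0,-0.2,0],[0,0,-0.2,0],[0,0,-0.2,0],[0,0,-0.2,0],[0,0,-0.2,0],[0,0,-0.2,0],[0,0,-0.2,0]], claw=0.4)

```text
clock: 14.4
position: [0.5738, 0.0046, 0.0739]
tool_rot: [-3.142, 0.0, 1.916]
force: [-0.1, -0.2, 0.3]
grip_width: 0.0512
```

Emit:
apply_moves(steps=[[0,0,-0.4,0],[0,0,-0.8,0],[0,0,-1.0,0],[1.2,0,-1.0,0],[2.6,0,-1.0,0],[4,0,-1.0,0],[5.4,0,-1.0,0],[6.2,0,-1.0,0],[6.65,0,-1.0,0],[6.65,0,-1.0,0]])

```text
clock: 15.23
position: [0.5511, 0.0683, 0.084]
tool_rot: [3.142, -0.0, 1.917]
force: [0.1, -0.8, 0.6]
grip_width: 0.0511
```

Emit:
apply_moves(steps=[[0,0,0,0],[0,0,0,0],[0,0,0,0],[0,0,0,0],[0,0,0,0],[0,0,0,0],[0,0,0,0],[0,0,0,0],[0,0,0,0],[0,0,0,0]], claw=1, force=30)

```text
clock: 16.07
position: [0.5514, 0.0671, 0.0839]
tool_rot: [3.142, 0.0, 1.916]
force: [1.2, -1.4, -0.1]
grip_width: 0.0175
```

```bash
python3 - <<'E'
from h import *
np.set_printoptions(precision=4,suppress=True)
s=telemetry.observe(); print(s['position'],s['tool_rot'],s['force'],s['moment'],s['grip_width'])
a=.4
for n in range(7):
    print(n,[[round(6.5*(np.cos(2*n+.2*i)-np.cos(2*n)),2),round(6.5*(np.sin(2*n+.2*i)-np.sin(2*n)),2),0,0] for i in range(1,11)])
V=np.array([.5733,.0061])
for n in ('side','top'):
    c=cam(n)
    for k,z in dict(shaft_end=.082,collar=.062,pad=.028,v_jaw=.028,watch=.028,crank=.079,crank_knob=.094).items():
        for d in cams.pinpoint(n,k)[:1]: print(n,k,round(d['score'],2),np.round(d['uv'],1),ray(c,d['uv'],z)[:2]-V)
    save(c[0],n+'1.png')
E
```

```text
[0.5514 0.0671 0.0839] [3.1416 0.0002 1.9157] [ 1.1739 -1.3814 -0.1452] [-0.4607 -0.1319  0.0235] 0.01753167723434425
0 [[np.float64(-0.13), np.float64(1.29), 0, 0], [np.float64(-0.51), np.float64(2.53), 0, 0], [np.float64(-1.14), np.float64(3.67), 0, 0], [np.float64(-1.97), np.float64(4.66), 0, 0], [np.float64(-2.99), np.float64(5.47), 0, 0], [np.float64(-4.14), np.float64(6.06), 0, 0], [np.float64(-5.4), np.float64(6.41), 0, 0], [np.float64(-6.69), np.float64(6.5), 0, 0], [np.float64(-7.98), np.float64(6.33), 0, 0], [np.float64(-9.2), np.float64(5.91), 0, 0]]
1 [[np.float64(-1.12), np.float64(-0.66), 0, 0], [np.float64(-2.09), np.float64(-1.52), 0, 0], [np.float64(-2.86), np.float64(-2.56), 0, 0], [np.float64(-3.42), np.float64(-3.73), 0, 0], [np.float64(-3.73), np.float64(-4.99), 0, 0], [np.float64(-3.78), np.float64(-6.29), 0, 0], [np.float64(-3.58), np.float64(-7.57), 0, 0], [np.float64(-3.12), np.float64(-8.79), 0, 0], [np.float64(-2.44), np.float64(-9.89), 0, 0], [np.float64(-1.54), np.float64(-10.83), 0, 0]]
2 [[np.float64(1.06), np.float64(-0.75), 0, 0], [np.float64(2.25), n
[... 2169 characters left out ...]
p.float64(9.93), 0, 0]]
side shaft_end 0.93 [329.6 242.2] [-0.0016 -0.0044]
side collar 0.68 [330.1 246.5] [0.0019 0.0007]
side pad 0.45 [294.7 271.8] [-0.0751 -0.0062]
side v_jaw 0.67 [259.7 283.3] [-0.1465 -0.0066]
side watch 0.88 [259.  284.6] [-0.1487 -0.009 ]
side crank 0.97 [328.1 240.8] [-0.0019  0.0022]
side crank_knob 0.89 [426.8 364.8] [ 0.0376 -0.3031]
top shaft_end 0.66 [318.3 225.9] [ 0.0026 -0.0008]
top collar 0.95 [316.7 226.8] [0.0018 0.0034]
top pad 0.53 [319.7 257.1] [-0.0756 -0.003 ]
top v_jaw 0.96 [319.6 288.9] [-0.1586 -0.0015]
top watch 0.75 [425.1 180.9] [ 0.1216 -0.2849]
top crank 0.86 [436.8 298.7] [-0.1836 -0.2937]
top crank_knob 0.86 [427.7 203.6] [ 0.0533 -0.2738]
```

Knob gripped (17.5 mm). First winding arc.

Emit:
apply_moves(steps=[[-0.13,1.29,0,0],[-0.51,2.53,0,0],[-1.14,3.67,0,0],[-1.97,4.66,0,0],[-2.99,5.47,0,0],[-4.14,6.06,0,0],[-5.4,6.41,0,0],[-6.69,6.5,0,0],[-7.98,6.33,0,0],[-9.2,5.91,0,0]])

```text
clock: 17.7
position: [0.6384, 0.002, 0.0838]
tool_rot: [3.141, -0.002, 1.917]
force: [-2.3, 6.2, 1.5]
grip_width: 0.0168
```

```bash
cat > st.py <<'E'
from h import *
np.set_printoptions(precision=4,suppress=True)
for i in range(4):
    if i: cams.grab_frame('side')
    s=telemetry.observe(); d=np.array(s['position'])-[.5733,.0061,0]
    u=d[:2]/np.linalg.norm(d[:2]); t=np.array([u[1],-u[0]]); F=np.array(s['force'])
    print(s['clock'],s['position'],'r',np.linalg.norm(d[:2]),'phi',np.mod(1.916-np.arctan2(d[1],d[0]),2*np.pi),'Frad',F[:2]@u,'Ftan',F[:2]@t,'Fz',F[2],s['grip_width'])
E
python3 st.py
```

```text
17.7 [0.6384 0.002  0.0838] r 0.06519488848324247 phi 1.9785707905183711 Frad -2.6970425675999894 Ftan -6.054502046860382 Fz 1.4761345177966767 0.016836541681844265
17.75 [ 0.638  -0.0014  0.0839] r 0.06515094064486457 phi 2.031654431195305 Frad 0.09000882633247757 Ftan -1.4109007193520047 Fz 0.9095511270591091 0.017278859020945975
17.8 [ 0.638  -0.0004  0.0839] r 0.06507034424410468 phi 2.016106762549817 Frad 0.5113826260739165 Ftan -1.1910652390314493 Fz 1.1368786649423657 0.017536645070429457
17.85 [0.6381 0.0006 0.0839] r 0.06505013008001144 phi 2.0011118743969636 Frad 0.2755139803571947 Ftan -0.7140097934450145 Fz 1.7430712661706913 0.017018424775695973
```

Emit:
apply_moves(steps=[[-1.12,-0.66,0,0],[-2.09,-1.52,0,0],[-2.86,-2.56,0,0],[-3.42,-3.73,0,0],[-3.73,-4.99,0,0],[-3.78,-6.29,0,0],[-3.58,-7.57,0,0],[-3.12,-8.79,0,0],[-2.44,-9.89,0,0],[-1.54,-10.83,0,0]])

```text
clock: 18.68
position: [0.5415, -0.0514, 0.0843]
tool_rot: [3.14, 0.002, 1.915]
force: [4.0, -5.2, -0.0]
grip_width: 0.0169
```

Emit:
apply_moves(steps=[[1.06,-0.75,0,0],[2.25,-1.27,0,0],[3.52,-1.54,0,0],[4.82,-1.56,0,0],[6.09,-1.31,0,0],[7.29,-0.82,0,0],[8.37,-0.1,0,0],[9.29,0.82,0,0],[10.0,1.9,0,0],[10.49,3.1,0,0]])

```text
clock: 19.52
position: [0.5353, 0.0586, 0.0839]
tool_rot: [-3.141, 0.002, 1.916]
force: [4.2, -13.7, -4.3]
grip_width: 0.0171
```

Emit:
apply_moves(steps=[[0.24,1.28,0,0],[0.21,2.57,0,0],[-0.06,3.84,0,0],[-0.59,5.03,0,0],[-1.34,6.09,0,0],[-2.29,6.98,0,0],[-3.39,7.66,0,0],[-4.61,8.11,0,0],[-5.89,8.31,0,0],[-7.19,8.25,0,0]])

```text
clock: 20.35
position: [0.6366, 0.0208, 0.0836]
tool_rot: [-3.14, -0.002, 1.918]
force: [-6.6, 6.4, 4.6]
grip_width: 0.0168
```

Emit:
apply_moves(steps=[[-1.26,-0.32,0,0],[-2.43,-0.88,0,0],[-3.47,-1.66,0,0],[-4.33,-2.63,0,0],[-4.98,-3.75,0,0],[-5.39,-4.98,0,0],[-5.55,-6.27,0,0],[-5.45,-7.56,0,0],[-5.1,-8.81,0,0],[-4.51,-9.97,0,0]])

```text
clock: 21.18
position: [0.5591, -0.0581, 0.0844]
tool_rot: [3.139, 0.002, 1.915]
force: [4.7, -5.0, 0.4]
grip_width: 0.0172
```

```bash
python3 st.py; python3 - <<'E'
from h import *
np.set_printoptions(precision=4,suppress=True)
V=np.array([.5733,.0061])
for n in ('side','top','wrist'):
    c=cam(n)
    for k,z in dict(collar=.062,pad=.028,v_jaw=.028,watch=.028,crank=.079,).items():
        for d in cams.pinpoint(n,k)[:1]: print(n,k,round(d['score'],2),np.round(d['uv'],1),ray(c,d['uv'],z)[:2]-V)
    save(c[0],n+'2.png')
E
```

```text
21.1833 [ 0.5591 -0.0581  0.0844] r 0.06577649802309872 phi 3.7048399185683776 Frad 3.8411114751621835 Ftan -5.6735976923736 Fz 0.42760646142919645 0.017249737566480853
21.2333 [ 0.5566 -0.0574  0.0842] r 0.06569028047792282 phi 3.74390926708027 Frad 6.918253250027928 Ftan -4.231311479505255 Fz 2.2028700601487934 0.017040048754480577
21.2833 [ 0.5575 -0.0576  0.0843] r 0.06563434253637873 phi 3.729457520378025 Frad 8.721494272333084 Ftan -1.7633010276988001 Fz 2.6910428434674336 0.01682977387144605
21.3333 [ 0.5581 -0.0577  0.0843] r 0.06562187285169761 phi 3.720488749076319 Frad 8.895812272350174 Ftan -1.0622816097070673 Fz 1.5518381198897968 0.017098486027187283
side pad 0.4 [271.9 276.1] [-0.1194  0.0008]
side v_jaw 0.57 [258.4 283. ] [-0.1486 -0.005 ]
side watch 0.66 [257.8 281.4] [-0.1485 -0.001 ]
side crank 0.8 [404.5 392.6] [-0.0115 -0.3254]
top collar 0.87 [317.2 227.8] [-0.0007  0.0022]
top pad 0.54 [211.2 292.2] [-0.1631  0.2822]
top v_jaw 0.83 [318.8 285.3] [-0.1492  0.0004]
top crank 0.8 [429.8 226.7] [-0.0034 -0.2812]
wrist collar 0.56 [404.  156.9] [-0.0009 -0.0012]
wrist pad 0.62 [157.9  58.7] [-0.1208  0.0016]
wrist v_jaw 0.25 [404.7 157.6] [ 0.0072 -0.0014]
wrist watch 0.6 [107.7  45. ] [-0.1444 -0.0006]
wrist crank 0.68 [410.9 158.1] [-0.0022 -0.0007]
```

View pics/wrist2.png

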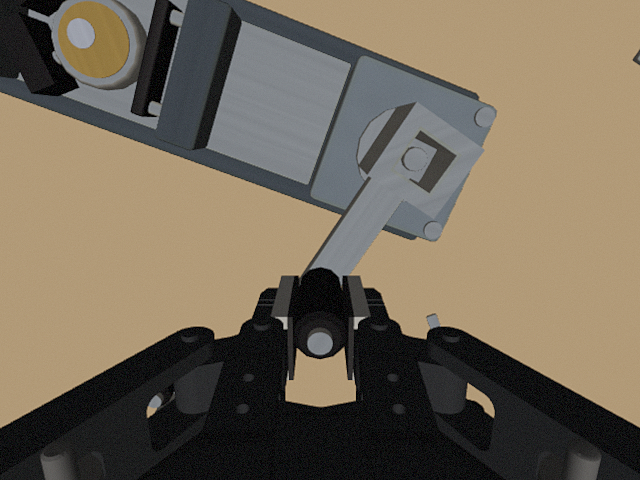

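Wrist view: crank down on the square (410,158), pad (158,58) about 3–5 mm short of the watch (100,42). On to 12.0 rad.

Emit:
apply_moves(steps=[[0.81,-1.01,0,0],[1.81,-1.84,0,0],[2.95,-2.46,0,0],[4.19,-2.84,0,0],[5.48,-2.96,0,0],[6.77,-2.83,0,0],[8.01,-2.44,0,0],[9.15,-1.81,0,0],[10.14,-0.97,0,0],[10.94,0.05,0,0]])

```text
clock: 23.07
position: [0.5223, 0.0463, 0.084]
tool_rot: [3.141, 0.001, 1.916]
force: [4.9, -11.8, -4.2]
grip_width: 0.017
```

```bash
python3 st.py; python3 - <<'E'
from h import *
np.set_printoptions(precision=4,suppress=True)
V=np.array([.5733,.0061])
for n in ('side','wrist'):
    c=cam(n)
    for k,z in dict(pad=.028,v_jaw=.028,watch=.028).items():
        for d in cams.pinpoint(n,k)[:1]: print(n,k,round(d['score'],2),np.round(d['uv'],1),ray(c,d['uv'],z)[:2]-V)
    save(c[0],n+'3.png')
E
python3 -c "
import numpy as np
p=12
print([[float(round(6.5*(np.cos(p+.05*i)-np.cos(p)),2)),float(round(6.5*(np.sin(p+.05*i)-np.sin(p)),2)),0,0] for i in range(1,21)])"
```

```text
23.0667 [0.5223 0.0463 0.084 ] r 0.06490205448941315 phi 5.724692063091036 Frad -11.15320595577019 Ftan -6.241644720386453 Fz -4.168589636417154 0.016993511217874718
23.1167 [0.5241 0.0483 0.084 ] r 0.06484117216986786 phi 5.765896940982569 Frad -7.660096441078309 Ftan -1.1035619731451365 Fz -3.477734131181913 0.017275417773276604
23.1667 [0.5234 0.0473 0.0839] r 0.0647074042709173 phi 5.7486890378639135 Frad -5.266131975723712 Ftan -1.6523308968074406 Fz -1.1508758029405308 0.016726520314638248
23.2167 [0.5229 0.0468 0.0839] r 0.06476945388401306 phi 5.737316306335461 Frad -5.083514036032752 Ftan -1.3168555200516634 Fz -0.7866529671675315 0.017144842226739322
side pad 0.47 [269.2 276. ] [-0.1242  0.003 ]
side v_jaw 0.58 [259.5 284.9] [-0.148  -0.0101]
side watch 0.63 [257.  281.2] [-0.1498  0.    ]
wrist watch 0.82 [130.4 268.1] [-0.1459 -0.0024]
[[0.17, 0.28, 0, 0], [0.32, 0.57, 0, 0], [0.46, 0.86, 0, 0], [0.58, 1.16, 0, 0], [0.69, 1.47, 0, 0], [0.79, 1.78, 0, 0], [0.86, 2.09, 0, 0], [0.93, 2.41, 0, 0], [0.97, 2.73, 0, 0], [1.0, 3.06, 0, 0], [1.01, 3.38, 0, 0], [1.01, 3.71, 0, 0], [0.99, 4.03, 0, 0], [0.96, 4.35, 0, 0], [0.91, 4.67, 0, 0], [0.84, 4.99, 0, 0], [0.76, 5.31, 0, 0], [0.66, 5.62, 0, 0], [0.54, 5.92, 0, 0], [0.41, 6.22, 0, 0]]
```

View pics/wrist3.png

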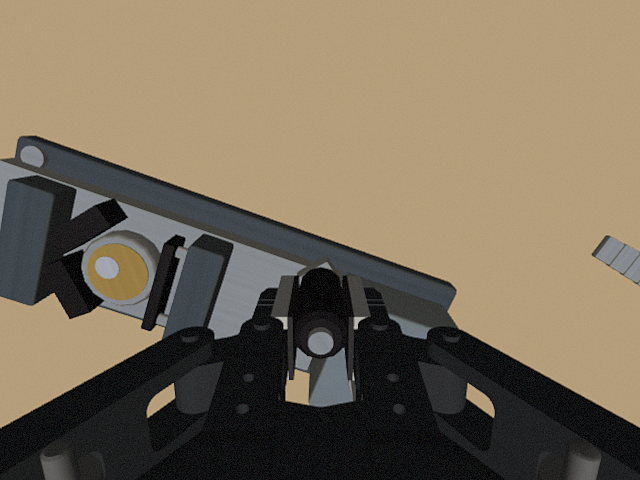

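Pad now touches the watch, or nearly, with the spring gap still open (about (175,290)). I'm winding on slowly to 12.5 rad.

Emit:
apply_moves(steps=[[0.17,0.28,0,0],[0.32,0.57,0,0],[0.46,0.86,0,0],[0.58,1.16,0,0],[0.69,1.47,0,0],[0.79,1.78,0,0],[0.86,2.09,0,0],[0.93,2.41,0,0],[0.97,2.73,0,0],[1.0,3.06,0,0]])

```text
clock: 24.45
position: [0.5464, 0.0649, 0.0836]
tool_rot: [-3.139, 0.001, 1.915]
force: [-3.9, -9.9, 1.9]
grip_width: 0.017
```

```bash
python3 st.py; python3 - <<'E'
from h import *
np.set_printoptions(precision=4,suppress=True)
V=np.array([.5733,.0061])
for n in ('side','wrist'):
    c=cam(n)
    for k,z in dict(pad=.028,v_jaw=.028,watch=.028).items():
        for d in cams.pinpoint(n,k)[:1]: print(n,k,round(d['score'],2),np.round(d['uv'],1),ray(c,d['uv'],z)[:2]-V)
    save(c[0],n+'4.png')
c=[cv2.resize(cv2.imread(f'pics/side{i}.png')[235:305,210:360],None,fx=5.3,fy=2.7*1.0,interpolation=cv2.INTER_CUBIC) for i in (2,3,4)]
cv2.imwrite('pics/cmp.png',np.vstack(c))
E
```

```text
24.45 [0.5464 0.0649 0.0836] r 0.06462242037442224 phi 6.199377254995965 Frad -7.388446100703481 Ftan -7.688630849836183 Fz 1.8687639284528073 0.016978295979948165
24.5 [0.5469 0.0652 0.0836] r 0.06466829996016857 phi 6.2084813743971345 Frad -7.175981517956823 Ftan -7.748151588811335 Fz 1.587866473043706 0.01706664893105825
24.55 [0.5468 0.065  0.0836] r 0.0646262225894054 phi 6.205087538786749 Frad -6.44186129087819 Ftan -5.88578473813721 Fz 1.7649009979417043 0.017172379585928942
24.6 [0.5467 0.065  0.0836] r 0.06461937254873719 phi 6.204371284941731 Frad -6.720219790846689 Ftan -6.126592931412686 Fz 1.3543685025460426 0.01714604575641049
side pad 0.66 [271.6 278. ] [-0.1214 -0.0033]
side v_jaw 0.74 [258.4 280.9] [-0.1471 -0.0003]
side watch 0.85 [259.7 281.6] [-0.1453 -0.0028]
wrist pad 0.73 [113.2 291.2] [-0.128  -0.0004]
wrist v_jaw 0.49 [318.9 308.7] [-0.0173  0.0282]
wrist watch 0.74 [ 80.1 281.3] [-0.1464 -0.0007]
```

View pics/cmp.png

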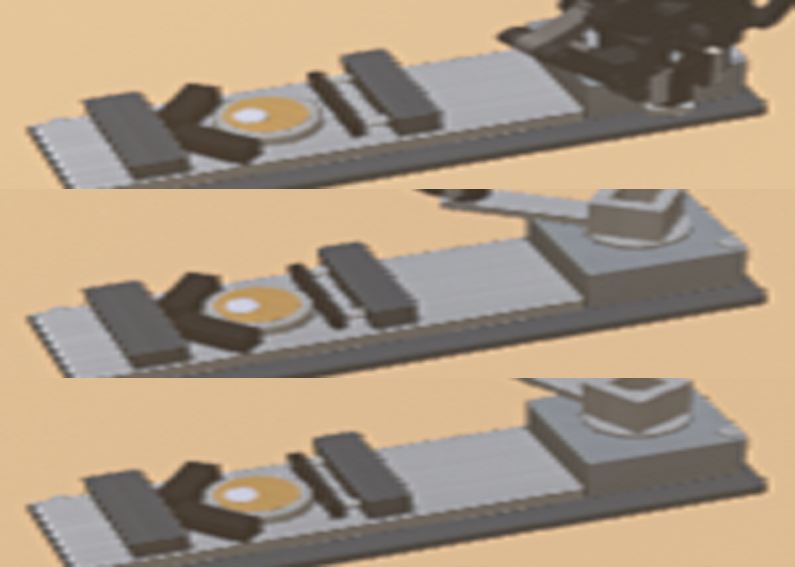

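The side comparison shows the watch home in the V. Since 12.0 rad the pad has stood still (tip at px 343→345) while the carriage came on (416→410). Springs are in about 2.8 mm, and the tangential force has risen to 7.7 N. I'm adding 0.4 rad.

Emit:
apply_moves(steps=[[0.01,0.32,0,0],[0.01,0.65,0,0],[-0.01,0.97,0,0],[-0.04,1.29,0,0],[-0.09,1.61,0,0],[-0.16,1.93,0,0],[-0.24,2.25,0,0],[-0.34,2.56,0,0],[-0.34,2.56,0,0],[-0.34,2.56,0,0]])

```text
clock: 25.83
position: [0.5712, 0.0706, 0.0834]
tool_rot: [-3.138, -0.0, 1.916]
force: [-5.5, -6.7, 2.3]
grip_width: 0.0171
```

```bash
python3 st.py; python3 - <<'E'
from h import *
c=cam('side'); save(c[0],'side5.png')
c=[cv2.resize(cv2.imread(f'pics/side{i}.png')[240:300,245:305],None,fx=8,fy=4.8,interpolation=cv2.INTER_CUBIC) for i in (3,5)]
cv2.imwrite('pics/cmp2.png',np.vstack(c))
E
```

```text
25.8333 [0.5712 0.0706 0.0834] r 0.06456555964093352 phi 0.31273509657359644 Frad -6.493699639599681 Ftan -5.6833326758672 Fz 2.33101755841478 0.01712947098499139
25.8833 [0.5712 0.0706 0.0835] r 0.06452472514666009 phi 0.31244386240610744 Frad -6.648276876563831 Ftan -7.000502371745551 Fz 3.6077309611310313 0.0167832781767842
25.9333 [0.5712 0.0706 0.0835] r 0.06455282210583971 phi 0.31251828236202717 Frad -6.978228590027792 Ftan -7.182453212688141 Fz 2.7299911005858495 0.017303382736038778
25.9833 [0.5712 0.0706 0.0835] r 0.06452042686339113 phi 0.31247578772092566 Frad -7.467384614546038 Ftan -6.217800148861352 Fz 2.861808600996309 0.01741573600983729
```

View pics/cmp2.png

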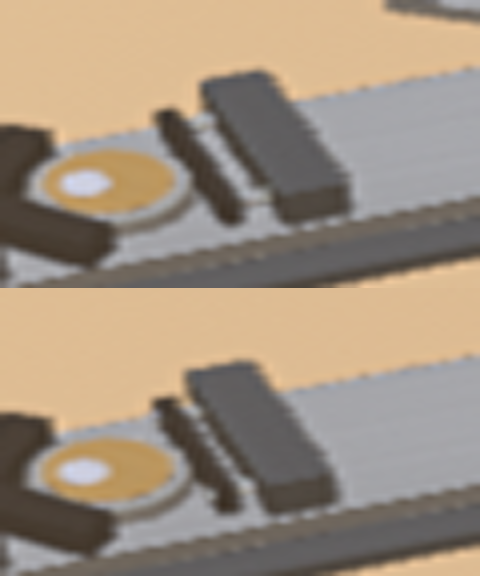

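Emit:
apply_moves(steps=[[0,0,0,0],[0,0,0,0],[0,0,0,0],[0,0,0,0],[0,0,0,0],[0,0,0,0],[0,0,0,0],[0,0,0,0],[0,0,0,0],[0,0,0,0]], claw=0.35)

```text
clock: 26.87
position: [0.5726, 0.0711, 0.0839]
tool_rot: [-3.142, -0.0, 1.916]
force: [-0.1, -0.2, 0.8]
grip_width: 0.0558
```

Emit:
apply_moves(steps=[[0,0,-1,0],[0,0,-3,0],[0,0,-5,0],[0,0,-8,0],[0,0,-11,0],[-1,2,-14,0],[-2,0,-16,0],[-4,-4,-18,0],[-5,-6,-18,0],[-5,-6,-18,0]])

```text
clock: 27.7
position: [0.5304, -0.0009, 0.2663]
tool_rot: [3.14, 0.001, 1.911]
force: [1.5, -0.4, 0.3]
grip_width: 0.0555
```

Emit:
apply_moves(steps=[[-1,-1,0,0],[-1,-1,0,0],[-1,-1,0,0],[-1,-1,0,0],[-1,-1,0,0],[-1,-1,0,0],[-1,-1,0,0],[-1,-1,0,0],[-1,-1,0,0],[-1,-1,0,0]])

```text
clock: 28.53
position: [0.527, -0.009, 0.2639]
tool_rot: [-3.141, 0.0, 1.916]
force: [0.3, -0.2, 0.1]
grip_width: 0.0558
```

```bash
python3 - <<'E'
from h import *
np.set_printoptions(precision=4,suppress=True)
s=telemetry.observe(); print(s['clock'],s['position'],s['force'])
c=cam('side'); save(c[0],'side6.png')
w=cam('wrist'); a=cv2.resize(w[0],(480,360)); b=cv2.resize(c[0][210:310,210:370],(480,240),interpolation=cv2.INTER_CUBIC)
save(np.vstack([a,b]),'fin.png')
for k,z in dict(crank=.079,crank_knob=.094,watch=.028,pad=.028).items():
  for n,q in (('side',c),('wrist',w)):
    for d in cams.pinpoint(n,k)[:2]: print(n,k,round(d['score'],2),np.round(d['uv']),ray(q,d['uv'],z)[:2]-[.5733,.0061])
E
```

```text
28.5333 [ 0.527  -0.009   0.2639] [ 0.2838 -0.1678  0.1316]
side crank 0.92 [329. 246.] [-0.0054 -0.0106]
side crank 0.86 [294. 446.] [-0.1965 -0.3376]
side crank_knob 0.7 [429. 368.] [ 0.0384 -0.3092]
side crank_knob 0.64 [325. 474.] [-0.172  -0.3947]
wrist crank_knob 0.92 [402. 134.] [-0.0071  0.0637]
wrist crank_knob 0.58 [120. 446.] [-0.1518 -0.3046]
side watch 0.67 [259. 283.] [-0.1475 -0.0055]
wrist watch 0.56 [227. 148.] [-0.1469 -0.0017]
side pad 0.51 [269. 278.] [-0.1265 -0.0021]
wrist pad 0.72 [248. 152.] [-0.1265  0.0017]
```

View pics/fin.png

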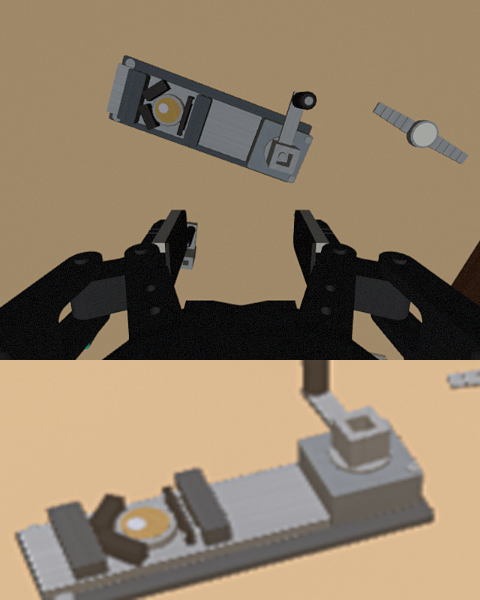

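The picture shows the crank seated on the collar, the gripper clear, the watch in the V at x ≈ 147 mm, and the pad against it at 126.5 mm. Handing in.

```bash
python3 -c "
from workcell import workorder
print(workorder.job_done())"
```

```text
the job is handed in; nothing more can be done
None
```

The watch is clamped in the V jaw and I handed the job in at about 28.6 s on the robot's clock; no verdict was reported.

- **Fitting the crank:** I read the shaft square's angle (about 20°) from the wrist picture and turned the crank to match before lowering it. It slid on without contact and met resistance only at the collar. There I pressed to 33 N, more than the light 5 N you asked for but under the 50 N limit and with the crank already seated.
- **Winding:** I gripped the knob and wound 12.9 rad clockwise.
- **Clamp:** The pad met the watch at about 11.9 rad, so the springs should be in about 3.8–4.6 mm, or 30–37 N. I worked this out from the crank angle and side pictures. The force at the knob had also risen, to about 7.7 N while winding.
- **Last checks after letting go:**
  - The crank was on the collar and the gripper well clear, with no force on it.
  - The watch was at x ≈ 147 mm and the pad at 126.5 mm, against 127 mm expected.
  - I saw no sign that anything else on the bench was disturbed, but I did not measure each item again.
- **Disagreements:** The wrist camera put the crank about 0.08 rad short of where I had wound it. That is worth about 0.35 mm of spring, and I put it down to camera noise. The side camera placed the crank's origin about 12 mm off the shaft axis, which the last picture contradicts.

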